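# Seasoning caddy from the counter rail to the lazy Susan

## Task

The table is being laid: slide the steel seasoning caddy along the counter rail and out of the open end on its own side, with both shakers staying upright in it, then lift it off. Carry it to the bamboo lazy Susan and lower it, without dropping it, so that it stands upright in the middle, and let go. Leave the utensil rest in its place on the rail and do not disturb the other kitchen things.

Things in the scene. Friction and masses are not known exactly. Their poses are not given: they have to be found in the camera images.
- rail: Low aluminium T-slot rail, fixed to the counter, 240 mm long (its y), 60 wide (x), 19 high, both ends open. Origin: centre of its underside, on the counter. The slot runs the whole length: floor 6 mm above the counter, inside 46 mm wide, 9 high; two 4 mm lips leave a mouth 24 mm wide in the top. The caddy and the rest stand in it, one each side of the middle, and cannot pass each other.
- caddy: Seasoning caddy: steel tub on a black T-foot (head 40 mm wide, 96 long (y), 6 thick; neck 18 wide, 9 high). Origin: centre of the foot's underside. Starts in the rail, origin 6 mm above the counter, axes parallel to the rail's, about 3 mm play all round. Slides easily along the rail's y, cannot lift out; free once its origin is over 168 mm from the rail's middle. About 0.5 kg with its shakers.
- caddy_rim (a point): Centre of the caddy tub's mouth, level with its rim, 79 mm above caddy. The tub is 62 mm wide (x), 110 long (y), 64 high (its bottom 15 mm above caddy), walls 3 mm, with a divider across the middle of its length: two cells with a shaker in each, standing up to 9 mm above the rim. Its long sides are flat and stiff, so it can be grasped 62 mm across, square to the rail.
- shaker_a: One of two like glass shakers with steel cap, 46 mm in diameter, 70 mm high, 0.11 kg, standing loose in the caddy's +y cell, 26.75 mm from the caddy's middle. Origin: centre of its underside, 18 mm above the caddy's origin. z along the shaker, up.
- shaker_b: The other shaker, alike, in the caddy's -y cell. Origin: centre of its underside.
- rest: Utensil rest, a low bamboo saddle 62 x 60 mm with two notched ridges, on the same kind of T-foot (56 mm long), loose in the same rail on the other side of its middle. Origin: centre of the underside of its foot; top 45 mm above that. It stays where it is.
- susan_top (a point): Centre of the upper face of the bamboo lazy Susan's turning plate, 26 mm above the counter. The plate is a disc 200 mm in diameter with a rim 6 mm wide that rises 6 mm above that face; it turns about its vertical axis with a little friction (0.03 N m), its base is fixed to the counter. z up.
- bowl: Yellow plastic bowl, 170 mm across the mouth, 70 mm high, on the counter to the robot's left. Origin: centre of its underside. Bystander.
- griddle: Ceramic-coated square griddle, 240 x 240 mm, rim 24 mm high, with a handle reaching 280 mm from its centre along its -y and 56 mm high, on the counter to the robot's right. Origin: centre of its underside. Bystander.
- tongs: Steel kitchen tongs, 270 mm long, lying flat (24 mm high) on the counter at the robot's far left. Origin: about their middle, on the counter. Bystander.
- spatula: Green silicone spatula, 270 mm long, lying flat on the counter at the robot's far right. Origin: on the counter under its shaft. Bystander.

How it is judged:
By the outcome, as a careful person would: the job done as asked, in the order asked, and still so for the second after the job is handed in, with the robot touching nothing.
It also fails if it takes over 51 s, if anything falls off the work surface, if the arm or the gripper's body presses on something with over 40 N, if the wrist force passes 120 N, or if a joint passes its speed limit or range.

## Robot

A 6-joint arm with a two-finger parallel gripper is mounted at the origin on the work surface. World frame = base frame: x ahead of the robot, y to its left, z up, the work surface at z = 0. Lengths are in mm, angles in rad, forces in N, time in s.
With the tool pointing down it reaches from about 350 to 875 mm from the base axis. Payload 4.2 kg.
Tool frame: the origin (TCP) lies at the very end of the fingers, on their centre line; the grasp point (between the pads) lies 19 mm behind it; z points along the fingers, y is the line along which they close (so a half turn about z gives the same grasp; the last joint's range is limited). The gripper opens to 85 mm and grips with 20 to 120 N. Pads are 22 mm wide; open, the fingers measure 114 mm over their backs; the gripper's body (76 mm by 85 mm) begins 54 mm behind the grasp point. The pads swing forward as they close: fully open they stand 13 mm farther back than shut.
Start: joints at [-0.95, 0.385, 0.008, 0, -1.194, -0.259], TCP at [221.238, -584.511, 231.312] pointing down, gripper open.
Joint ranges: [-3.14, 3.14], [-1.21, 2.06], [-1.07, 1.41], [-3.16, 2.05], [-2.99, -0.16], [-3.1, 3.1]. Speed limits (rad/s): [2.79, 2.79, 3.14, 3.14, 3.14, 3.14].

## Interface

Orientations are given as a unit quaternion [x, y, z, w].
In Python, from bench import arm gives the robot as it stands.
- The arm moves only by the tool servo_tool, never from a script. Its argument "rows" is a list that holds one entry, the list of rows, each a list of 7 numbers: the finger opening in mm, from 0 to 85.4, then the shift along the tool's x, y, z in mm, then the turn, a rotation vector about the tool's x, y, z in rad. A call has 1 to 10 rows; each row is the pose to reach, as a shift and turn from the pose commanded when the call began, along the tool's axes at that moment; what a row does not reach only later rows make up. A row lasts 1/8 s, in which the tool goes at most 62.5 mm and 10.7 degrees, less where a joint would pass 70% of its speed; a pose out of reach is approached as far as the arm can. A call with a gripper value outside its range is refused whole. The fingers move at their own pace and stop on an object; the grip force is fixed at half the most. Time passes only in rows, so rows that repeat a pose let the fingers close. It gives the time, the measured TCP pose, the force, the opening and the grip force at its end, in the units of the state.
- arm.read_state(): the state, without advancing time (a new reading comes with each control period).
- arm.get_image(name): name is "side" or "top"; returns the picture (480x640x3 uint8, red, green, blue); there is no depth.
- arm.camera_params(name): a dict with "intrinsics" (3x3 intrinsics, pixels), "R" (3x3) and "t" (3): a world point X has camera coordinates R X + t. Camera axes: x right, y down, z forward; pixel columns grow to the right and rows downward; lengths in mm; the calibration is good to about 2 mm. A picture is of the moment at which its call begins. camera_params takes no time and is no camera call.
- arm.job_done(): hands the job in; it is judged then, once.
The state is a dict: "clock": time; "joints": joint angles; "joint_vel": joint speeds; "joint_efforts": joint torques, N m; "position": TCP position; "ee_rot": TCP orientation; "contact_force": force on the tool from outside, world axes, zero at the start; "wrist_torque": the same for the moment, N m; "gripper_width": finger opening in mm; "grasp_force": force on a finger pad.
Only numpy, scipy, OpenCV 4.12 (cv2) and the standard library are available. Lean on these libraries where they do the work, as an engineer would, in place of code of your own. Each camera call takes 0.05 s, during which the arm holds its last target. There are 200 camera calls.

## Working session

There is one attempt and no reset: what is moved stays moved. The work goes in short steps, Python scripts to look and compute and a tool call to move; the robot and the scene stay as the last step left them, time stands still between calls to the robot, and variables do not carry over. Pictures are saved under pics/ and viewed, at most 10 in all, crops included, and the job is handed in when it is done.

Besides the shell and the picture viewer there is one more tool, called after ">>>" in YAML: its name, and indented under it one key for each argument. servo_tool: Moves the arm, as the interface text tells. Its arguments: {"type":"object","properties":{"rows":{"type":"array"}},"required":["rows"]}

```bash
mkdir -p pics
cat > h.py <<'E'
import numpy as np, cv2
from bench import arm
def snap(n,f):
    im=arm.get_image(n); cv2.imwrite(f,cv2.cvtColor(im,cv2.COLOR_RGB2BGR)); return im
def ray(n,u,v,z):
    c=arm.camera_params(n); K=np.array(c["intrinsics"]);R=np.array(c["R"]);t=np.array(c["t"])
    o=-R.T@t; d=R.T@np.linalg.inv(K)@[u,v,1]
    return o+d*(z-o[2])/d[2]
def proj(n,X):
    c=arm.camera_params(n); p=np.array(c["intrinsics"])@(np.array(c["R"])@X+np.array(c["t"])); return p[:2]/p[2]
E
python3 - <<'E'
from h import *
snap("top","pics/t1.png");snap("side","pics/s1.png")
for n in("top","side"):
    c=arm.camera_params(n);print(n,-np.array(c["R"]).T@np.array(c["t"]),np.array(c["R"]).round(2).tolist())
s=arm.read_state();print(s)
E
```

```text
top [ 394.04604808  -18.69350937 1270.55120576] [[-0.03, -1.0, -0.02], [-0.99, 0.03, -0.11], [0.11, 0.01, -0.99]]
side [  23.82987688  638.64253906 1105.85059254] [[-0.8, -0.6, -0.0], [-0.47, 0.63, -0.61], [0.37, -0.49, -0.79]]
{'clock': 0.1, 'joints': array([-9.50396444e-01,  3.85502348e-01,  6.75860897e-03, -3.90449806e-04,
       -1.19398250e+00, -2.58594557e-01]), 'joint_vel': array([ 0.00130937, -0.0032355 ,  0.00226462,  0.0024482 ,  0.00061461,
       -0.00033399]), 'joint_efforts': array([-6.35153501e-04, -3.93320203e+01,  1.88930476e+01,  4.19807285e+00,
       -2.62677298e-03,  2.00138982e-05]), 'position': array([ 221.04963971, -584.05762021,  230.32235612]), 'ee_rot': array([-1.79846658e-01,  9.83694168e-01,  9.50459668e-04, -2.46359630e-04]), 'contact_force': array([-1.11445246, -0.00415648, -0.37714788]), 'wrist_torque': array([0.00735119, 0.00495669, 0.00575074]), 'grasp_force': 0.0, 'gripper_width': 85.39706963000057}
```

View pics/t1.png

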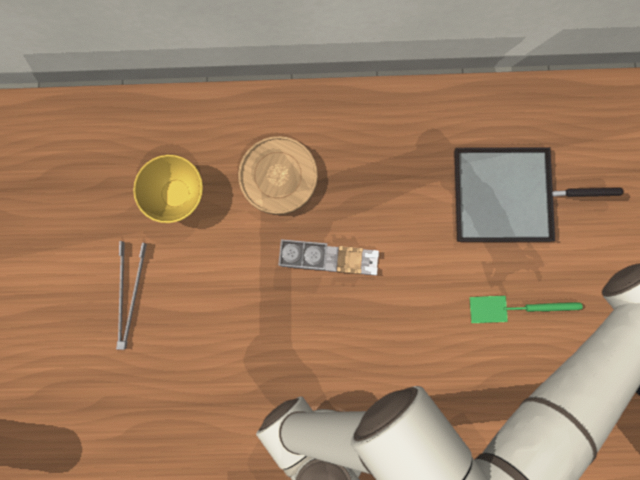

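View pics/s1.png

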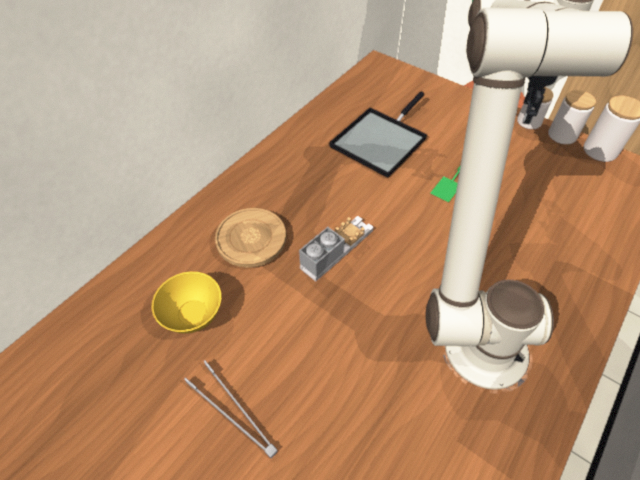

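The top view shows the caddy at about (302,255) at the left (+y) end of the rail, the rest at (350,260), the Susan at (278,175) and the bowl at (168,190). I'll zoom in to get the corners.

Run:
```python
from h import *
im=cv2.imread("pics/t1.png")
a=cv2.resize(im[230:285,270:390],None,fx=6.6,fy=6.6,interpolation=cv2.INTER_CUBIC);cv2.imwrite("pics/c1.png",a[:600,:800])
hsv=cv2.cvtColor(im,cv2.COLOR_BGR2HSV)
m=((hsv[...,1]<75)&(hsv[...,2]>20)).astype(np.uint8)*255; m[:225]=0;m[290:]=0;m[:,:265]=0;m[:,395:]=0
c=max(cv2.findContours(m,0,2)[0],key=cv2.contourArea);print(cv2.minAreaRect(c),cv2.boxPoints(cv2.minAreaRect(c)))
g=im[120:230,220:335]; h=hsv[120:230,220:335]
b=cv2.resize(g,None,fx=5,fy=5,interpolation=cv2.INTER_CUBIC);cv2.imwrite("pics/c2.png",b)
```

```text
((308.37567138671875, 255.02444458007812), (58.9154052734375, 27.600666046142578), 5.572198390960693) [[277.71713 265.8992 ]
 [280.3972  238.42899]
 [339.0342  244.14969]
 [336.35416 271.6199 ]]
```

View pics/c1.png

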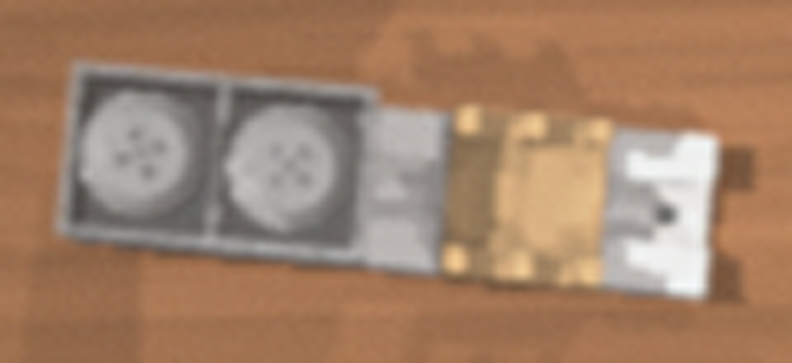

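View pics/c2.png

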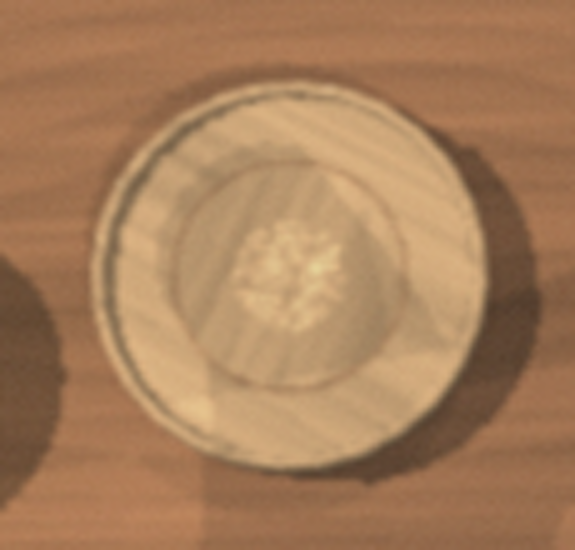

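The crop shows the tub's rim corners at (75,65), (375,90), (358,250) and (60,233). The rail's far end is at (718,133)-(707,298). The Susan's inner ring is centred at about (290,274) in its own crop.

```bash
cat >> h.py <<'E'
def delta(target,yaw=None):
    "shift in tool axes from the measured pose, and turn about tool z so that tool y lies along yaw (world)"
    from scipy.spatial.transform import Rotation as Ro
    s=arm.read_state();R=Ro.from_quat(s["ee_rot"]).as_matrix()
    d=R.T@(np.array(target)-s["position"]); y=R.T@np.array([np.cos(yaw),np.sin(yaw),0]) if yaw is not None else None
    a=None if y is None else np.arctan2(-y[0],y[1])
    if a is not None: a=(a+np.pi/2)%np.pi-np.pi/2
    print("shift",d.round(1),"turn",a,"j",s["joints"].round(2),"z axis",R[:,2].round(3))
E
python3 - <<'E'
from h import *
f=lambda u,v,z:ray("top",270+u/6.6-.42,230+v/6.6-.42,z)
T=np.array([f(u,v,85) for u,v in[(75,65),(375,90),(358,250),(60,233)]])
print(T.round(1),"c",T.mean(0))
L=(T[0]+T[3])/2-(T[1]+T[2])/2;W=(T[0]+T[1])/2-(T[3]+T[2])/2
print(np.linalg.norm(L),np.linalg.norm(W),np.arctan2(L[1],L[0]),np.arctan2(W[1],W[0]))
E=np.array([f(718,133,19),f(707,298,19)]);print("end",E,E.mean(0), "rail yaw via centre line")
e=T.mean(0)-E.mean(0);print(np.linalg.norm(e[:2]),np.arctan2(e[1],e[0]))
S=ray("top",220+290/5-.4,120+274/5-.4,26);print("susan",S, "rimc",ray("top",220+290/5-.4,120+275/5-.4,32))
print("side proj: caddy",proj("side",T.mean(0)),"susan",proj("side",S))
d=e/np.linalg.norm(e[:2]);d[2]=0;mid=E.mean(0)+120*d;print("railmid",mid,"caddy off",(T.mean(0)-mid)@d)
yaw=np.arctan2(W[1],W[0]);delta([T.mean(0)[0],T.mean(0)[1],150],yaw)
print("bowl",ray("top",168,190,70))
E
```

```text
[[513.2  85.8  85. ]
 [500.8 -22.3  85. ]
 [443.4 -14.4  85. ]
 [452.7  92.5  85. ]] c [477.50169305  35.38670137  85.        ]
108.01411112861275 59.39581852534887 1.4705287737204393 -0.12263657170098234
end [[ 486.41746877 -152.04006878   19.        ]
 [ 424.16080932 -145.29215803   19.        ]] [ 455.28913905 -148.66611341   19.        ] rail yaw via centre line
185.38833885559114 1.45069142954408
susan [685.23006656  96.00446254  26.        ] rimc [683.31134983  95.46194044  32.        ]
side proj: caddy [321.11452531 244.02824511] susan [249.95932425 235.02195939]
railmid [469.66710099 -29.53058466  19.        ] caddy off 65.38833885559114
shift [-459.1  488.5   81.2] turn -1.086499314465088 j [-0.95  0.39  0.01 -0.   -1.19 -0.26] z axis [-0.001  0.002 -1.   ]
bowl [644.78621307 361.56695728  70.        ]
```

>>> servo_tool:
  rows:
    - [[85, -40, 43, 0, 0, 0, -0.11], [85, -80, 86, 0, 0, 0, -0.22], [85, -120, 129, 0, 0, 0, -0.33], [85, -160, 172, 0, 0, 0, -0.44], [85, -200, 215, 5, 0, 0, -0.55], [85, -240, 258, 10, 0, 0, -0.66], [85, -280, 301, 15, 0, 0, -0.77], [85, -320, 344, 20, 0, 0, -0.88], [85, -360, 387, 25, 0, 0, -0.99], [85, -400, 430, 30, 0, 0, -1.08]]

```text
clock: 1.35
position: [443.3, -38.8, 201.2]
ee_rot: [-0.661, 0.75, -0.0, 0.0]
contact_force: [0.3, -0.3, 0.8]
gripper_width: 85.1
grasp_force: 0.0
```

Run:
```python
from h import *
delta([477.5,35.4,160],-0.112)
```

```text
shift [-77.9 -24.6  41.2] turn -0.013539426301635515 j [ 0.28  0.1  -0.46 -0.   -1.01 -0.41] z axis [ 0.  0. -1.]
```

>>> servo_tool:
  rows:
    - [[85, -30, -10, 10, 0, 0, 0], [85, -60, -18, 25, 0, 0, -0.01], [85, -78, -25, 36, 0, 0, -0.014], [85, -78, -25, 36, 0, 0, -0.014], [85, -78, -25, 36, 0, 0, -0.014], [85, -78, -25, 36, 0, 0, -0.014]]

```text
clock: 2.1
position: [477.9, 32.6, 165.8]
ee_rot: [-0.665, 0.747, -0.0, 0.0]
contact_force: [-0.3, -0.4, 0.0]
gripper_width: 85.0
grasp_force: 0.0
```

Run:
```python
from h import *
a=snap("top","pics/t2.png");b=snap("side","pics/s2.png")
A=cv2.resize(a[215:295,255:375],None,fx=5,fy=5,interpolation=cv2.INTER_CUBIC);B=cv2.resize(b[160:300,270:400],None,fx=4,fy=4,interpolation=cv2.INTER_CUBIC)
o=np.zeros((560,1120,3),np.uint8);o[:400,:600]=A;o[:560,600:1120]=B
cv2.imwrite("pics/c3.png",cv2.resize(cv2.cvtColor(o,4),(800,400)))
delta([477.5,35.4,41],-0.112)
```

```text
shift [ -2.5   0.9 124.8] turn -0.004075317330433315 j [ 0.41  0.2  -0.44  0.   -0.93 -0.52] z axis [ 0.001  0.    -1.   ]
```

View pics/c3.png

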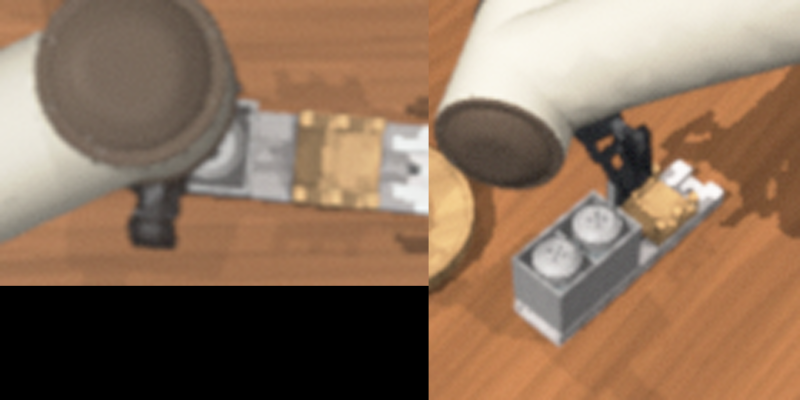

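The tub is clear in the side view, with its rim corners at crop (514,257), (560,293), (640,235) and (600,193). The gripper is just above it.

Run:
```python
from h import *
T=np.array([ray("side",270+(u-428.6)/2.857-.37,160+v/2.857-.37,85) for u,v in[(514,257),(560,293),(640,235),(600,193)]])
print(T.round(1),T.mean(0));L=(T[0]+T[1]-T[2]-T[3])/2;print(np.linalg.norm(L),np.arctan2(L[1],L[0]))
```

```text
[[512.2  83.9  85. ]
 [454.   90.5  85. ]
 [433.7  -6.1  85. ]
 [493.1 -24.2  85. ]] [473.23900891  36.01168108  85.        ]
104.16724097447354 1.3807186729143817
```

>>> servo_tool:
  rows:
    - [[85, -2.5, 2, 20, 0, 0, -0.004], [85, -2.5, 2, 45, 0, 0, -0.004], [85, -2.5, 2, 70, 0, 0, -0.004], [85, -2.5, 2, 90, 0, 0, -0.004], [85, -2.5, 2, 110, 0, 0, -0.004], [85, -2.5, 2, 120, 0, 0, -0.004], [85, -2.5, 2, 125, 0, 0, -0.004], [85, -2.5, 2, 125, 0, 0, -0.004]]

```text
clock: 3.2
position: [476.5, 36.1, 40.6]
ee_rot: [-0.667, 0.745, -0.0, 0.0]
contact_force: [-0.2, -0.7, 0.7]
gripper_width: 85.0
grasp_force: 0.0
```

>>> servo_tool:
  rows:
    - [[70, 0, 0, 0, 0, 0, 0], [66, 0, 0, 0, 0, 0, 0], [64, 0, 0, 0, 0, 0, 0], [62, 0, 0, 0, 0, 0, 0], [59, 0, 0, 0, 0, 0, 0], [55, 0, 0, 0, 0, 0, 0], [50, 0, 0, 0, 0, 0, 0], [50, 0, 0, 0, 0, 0, 0]]

```text
clock: 4.2
position: [476.9, 36.3, 40.9]
ee_rot: [-0.667, 0.745, -0.0, 0.001]
contact_force: [-0.2, -0.4, 5.6]
gripper_width: 61.8
grasp_force: 66.2
```

Run:
```python
from h import *
s=arm.read_state();print(s["contact_force"],s["wrist_torque"],s["gripper_width"],s["grasp_force"])
d=np.array([np.cos(1.459),np.sin(1.459)])
delta(np.append(s["position"][:2]+125*d,s["position"][2]),-0.112)
```

```text
[-0.1768555  -0.35249739  5.59893537] [ 0.02922189  0.16139285 -0.04092965] 61.803349759300104 66.16478204727173
shift [-1.25e+02 -1.00e-01  1.00e-01] turn 0.0013470767203975775 j [ 0.42  0.38 -0.58  0.   -0.61 -0.53] z axis [ 0.001  0.    -1.   ]
```

>>> servo_tool:
  rows:
    - [[50, 0, 0, -0.7, 0, 0, 0], [50, 0, 0, -1.5, 0, 0, 0], [50, 0, 0, -1.5, 0, 0, 0], [50, -3, 0, -1.5, 0, 0, 0], [50, -8, 0, -1.5, 0, 0, 0], [50, -14, 0, -1.5, 0, 0, 0], [50, -20, 0, -1.5, 0, 0, 0], [50, -26, 0, -1.5, 0, 0, 0], [50, -30, 0, -1.5, 0, 0, 0], [50, -30, 0, -1.5, 0, 0, 0]]

```text
clock: 5.45
position: [479.7, 66.2, 41.8]
ee_rot: [-0.667, 0.745, -0.0, 0.0]
contact_force: [-0.0, 0.1, -5.2]
gripper_width: 61.4
grasp_force: 66.2
```

Run:
```python
from h import *
s=arm.read_state();print(s["contact_force"],s["wrist_torque"],s["gripper_width"],s["grasp_force"])
```

```text
[-0.01761671  0.12543349 -5.1770034 ] [-0.04090009  0.05704381  0.02519656] 61.436269861373624 66.21641278266907
```

>>> servo_tool:
  rows:
    - [[50, -4, 0, 0, 0, 0, 0], [50, -10, 0, 0, 0, 0, 0], [50, -16, 0, 0, 0, 0, 0], [50, -22, 0, 0, 0, 0, 0], [50, -28, 0, 0, 0, 0, 0], [50, -34, 0, 0, 0, 0, 0], [50, -40, 0, 0, 0, 0, 0], [50, -46, 0, 0, 0, 0, 0], [50, -50, 0, 0, 0, 0, 0], [50, -50, 0, 0, 0, 0, 0]]

```text
clock: 6.7
position: [485.2, 115.9, 41.8]
ee_rot: [-0.667, 0.745, -0.0, 0.0]
contact_force: [0.6, -0.0, -6.0]
gripper_width: 61.4
grasp_force: 66.2
```

>>> servo_tool:
  rows:
    - [[50, -4, 0, 0, 0, 0, 0], [50, -10, 0, 0, 0, 0, 0], [50, -16, 0, 0, 0, 0, 0], [50, -22, 0, 0, 0, 0, 0], [50, -28, 0, 0, 0, 0, 0], [50, -34, 0, 0, 0, 0, 0], [50, -40, 0, 0, 0, 0, 0], [50, -46, 0, 0, 0, 0, 0], [50, -50, 0, 0, 0, 0, 0], [50, -50, 0, 0, 0, 0, 0]]

```text
clock: 7.95
position: [490.7, 165.6, 41.8]
ee_rot: [-0.667, 0.745, 0.0, 0.0]
contact_force: [-0.2, -0.7, -4.8]
gripper_width: 61.3
grasp_force: 66.3
```

Run:
```python
from h import *
s=arm.read_state();print(s["contact_force"],s["wrist_torque"],s["gripper_width"])
a=snap("top","pics/t3.png");b=snap("side","pics/s3.png")
A=a[200:300,230:390];B=b[190:320,240:400]
A=cv2.resize(A,(480,300),interpolation=2);B=cv2.resize(B,(480,390),interpolation=2)
o=np.zeros((390,960,3),np.uint8);o[:300,:480]=A;o[:,480:]=B
cv2.imwrite("pics/c4.png",cv2.resize(cv2.cvtColor(o,4),(800,325)))
delta([685,96,0],None)
```

```text
[-0.24038412 -0.67544568 -4.76372472] [-0.05953489 -0.02864885  0.0129964 ] 61.28816847238451
shift [  47.2 -201.    41.7] turn None j [ 0.64  0.43 -0.49 -0.   -0.66 -0.75] z axis [-0. -0. -1.]
```

View pics/c4.png

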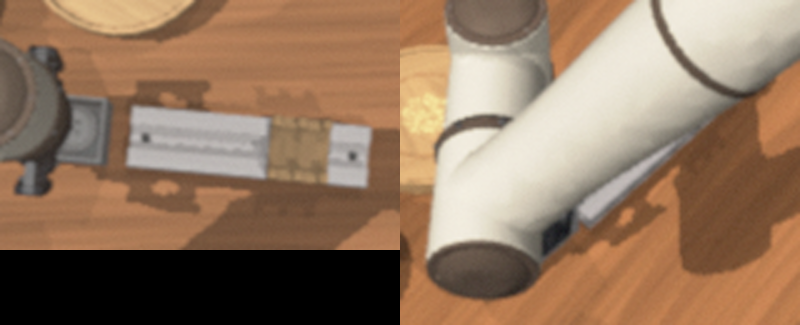

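The rail's +y end is at crop (127,107)-(131,165) and the tub's edge at (106,130), so there is a gap of about 19 mm and the caddy is clear of the rail. The rest hasn't moved. Next I'll lift and recheck the Susan's centre.

>>> servo_tool:
  rows:
    - [[50, 0, 0, -3, 0, 0, 0], [50, 0, 0, -10, 0, 0, 0], [50, 0, 0, -20, 0, 0, 0], [50, 0, 0, -30, 0, 0, 0], [50, 0, 0, -40, 0, 0, 0], [50, 0, 0, -50, 0, 0, 0], [50, 0, 0, -60, 0, 0, 0], [50, 0, 0, -66, 0, 0, 0], [50, 0, 0, -70, 0, 0, 0], [50, 0, 0, -70, 0, 0, 0]]

```text
clock: 9.3
position: [490.7, 165.3, 112.0]
ee_rot: [-0.667, 0.745, 0.0, 0.0]
contact_force: [-0.6, -0.1, -6.4]
gripper_width: 61.4
grasp_force: 66.4
```

Run:
```python
from h import *
for n,f,(u,v) in(("top","t1",(278,174)),("side","s1",(251,237))):
    im=cv2.imread(f"pics/{f}.png");hsv=cv2.cvtColor(im,cv2.COLOR_BGR2HSV);b=hsv[...,2].astype(float)
    r=14;w=im[v-r:v+r+1,u-r:u+r+1].sum(2).astype(float);w=np.where(w>np.percentile(w,75),1,0)
    yy,xx=np.mgrid[-r:r+1,-r:r+1];c=(u+(xx*w).sum()/w.sum(),v+(yy*w).sum()/w.sum())
    m=cv2.inRange(hsv,(10,70,110),(25,160,255));m=cv2.morphologyEx(m,cv2.MORPH_OPEN,np.ones((3,3)))
    print(n,"deco",c,ray(n,*c,26))
    q=np.zeros_like(m);q[v-55:v+56,u-55:u+56]=m[v-55:v+56,u-55:u+56]
    k=cv2.convexHull(max(cv2.findContours(q,0,1)[0],key=cv2.contourArea));e=cv2.fitEllipse(k);print(e,ray(n,*e[0],32))
delta([685,96,112])
s=arm.read_state();print(s["contact_force"],s["gripper_width"])
```

```text
top deco (np.float64(278.33014354066984), np.float64(174.16746411483254)) [685.77096456  94.13624555  26.        ]Traceback (most recent call last):
  File "<stdin>", line 9, in <module>
cv2.error: OpenCV(4.12.0) /io/opencv/modules/imgproc/src/shapedescr.cpp:361: error: (-201:Incorrect size of input array) There should be at least 5 points to fit the ellipse in function 'fitEllipseNoDirect'
```

Run:
```python
from h import *
im=cv2.imread("pics/s1.png");u,v,r=251,236,13
w=im[v-r:v+r+1,u-r:u+r+1].sum(2).astype(float);w=(w>np.percentile(w,80))*1
yy,xx=np.mgrid[-r:r+1,-r:r+1];c=(u+(xx*w).sum()/w.sum(),v+(yy*w).sum()/w.sum());print(c,ray("side",*c,26))
delta([684.5,95.5,112])
```

```text
(np.float64(250.52083333333334), np.float64(235.15277777777777)) [683.63305909  95.40028027  26.        ]
shift [  47.9 -200.3   -0. ] turn None j [ 0.64  0.33 -0.42 -0.   -0.83 -0.75] z axis [ 0.  0. -1.]
```

Both views agree on a centre of about (684.5, 95.5). I'll carry it there.

>>> servo_tool:
  rows:
    - [[50, 2, -6, 0, 0, 0, 0], [50, 5, -20, 0, 0, 0, 0], [50, 9, -38, 0, 0, 0, 0], [50, 14, -57, 0, 0, 0, 0], [50, 18, -76, 0, 0, 0, 0], [50, 23, -95, 0, 0, 0, 0], [50, 27, -114, 0, 0, 0, 0], [50, 32, -133, 0, 0, 0, 0], [50, 36, -150, 0, 0, 0, 0], [50, 40, -165, 0, 0, 0, 0]]

```text
clock: 10.55
position: [651.6, 106.2, 111.0]
ee_rot: [-0.666, 0.746, 0.0, -0.0]
contact_force: [0.2, 0.2, -5.6]
gripper_width: 61.7
grasp_force: 66.4
```

>>> servo_tool:
  rows:
    - [[50, 3, -14, 0, 0, 0, 0], [50, 6, -26, 0, 0, 0, 0], [50, 7.5, -33, 0, 0, 0, 0], [50, 8, -35, 0, 0, 0, 0], [50, 8, -35, 0, 0, 0, 0], [50, 8, -35, 0, 0, 0, 0]]

```text
clock: 11.3
position: [683.7, 95.7, 111.9]
ee_rot: [-0.667, 0.745, 0.0, -0.0]
contact_force: [0.4, -0.8, -6.1]
gripper_width: 61.3
grasp_force: 66.5
```

Run:
```python
from h import *
b=snap("side","pics/s4.png")
cv2.imwrite("pics/c5.png",cv2.cvtColor(cv2.resize(b[150:290,180:360],None,fx=4,fy=4,interpolation=2),4))
delta([684.5,95.5,64])
s=arm.read_state();print(s["contact_force"],s["gripper_width"])
```

```text
shift [ 0.1 -0.8 47.9] turn None j [ 0.37  0.59  0.03 -0.   -1.02 -0.48] z axis [-0.  0. -1.]
[ 0.04614877  0.80291373 -5.02422814] 61.45818693666927
```

View pics/c5.png

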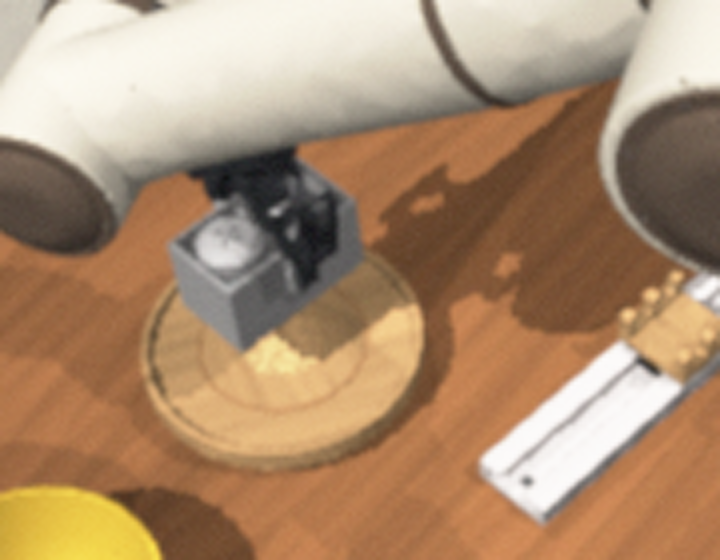

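The caddy hangs upright over the Susan, with its tub corner at (240,345) in the crop and a shaker visible standing at (228,245). The plate should meet the foot at TCP z ≈ 61, so I'll lower slowly.

>>> servo_tool:
  rows:
    - [[50, 0, -0.5, 4, 0, 0, 0], [50, 0, -0.5, 12, 0, 0, 0], [50, 0, -0.5, 21, 0, 0, 0], [50, 0, -0.5, 30, 0, 0, 0], [50, 0, -0.5, 37, 0, 0, 0], [50, 0, -0.5, 42, 0, 0, 0], [50, 0, -0.5, 45, 0, 0, 0], [50, 0, -0.5, 47, 0, 0, 0], [50, 0, -0.5, 47, 0, 0, 0], [50, 0, -0.5, 47, 0, 0, 0]]

```text
clock: 12.6
position: [684.8, 95.4, 65.2]
ee_rot: [-0.667, 0.745, -0.0, 0.0]
contact_force: [0.3, 0.1, -5.6]
gripper_width: 61.3
grasp_force: 66.5
```

>>> servo_tool:
  rows:
    - [[50, 0, 0, 0.5, 0, 0, 0], [50, 0, 0, 1, 0, 0, 0], [50, 0, 0, 1.5, 0, 0, 0], [50, 0, 0, 2, 0, 0, 0], [50, 0, 0, 2.5, 0, 0, 0], [50, 0, 0, 3, 0, 0, 0], [50, 0, 0, 3, 0, 0, 0]]

```text
clock: 13.48
position: [684.6, 95.4, 61.8]
ee_rot: [-0.667, 0.745, 0.0, -0.0]
contact_force: [0.4, -0.5, -5.3]
gripper_width: 61.4
grasp_force: 66.5
```

>>> servo_tool:
  rows:
    - [[50, 0, 0, 0.4, 0, 0, 0], [50, 0, 0, 0.8, 0, 0, 0], [50, 0, 0, 1, 0, 0, 0], [50, 0, 0, 1, 0, 0, 0]]

```text
clock: 13.98
position: [684.6, 95.3, 61.1]
ee_rot: [-0.667, 0.745, -0.0, 0.0]
contact_force: [-1.4, -0.4, -3.4]
gripper_width: 61.0
grasp_force: 66.5
```

>>> servo_tool:
  rows:
    - [[50, 0, 0, 0.2, 0, 0, 0], [50, 0, 0, 0.4, 0, 0, 0], [50, 0, 0, 0.4, 0, 0, 0]]

```text
clock: 14.35
position: [684.6, 95.3, 61.0]
ee_rot: [-0.667, 0.745, -0.0, 0.0]
contact_force: [-2.7, -0.8, -0.2]
gripper_width: 61.6
grasp_force: 66.7
```

The plate now carries the weight. I'll let go gently.

>>> servo_tool:
  rows:
    - [[61, 0, 0, 0.2, 0, 0, 0], [62, 0, 0, 0.2, 0, 0, 0], [63, 0, 0, 0.2, 0, 0, 0], [65, 0, 0, 0.2, 0, 0, 0], [68, 0, 0, 0.2, 0, 0, 0], [72, 0, 0, 0.2, 0, 0, 0], [78, 0, 0, 0.2, 0, 0, 0], [85, 0, 0, 0.2, 0, 0, 0], [85, 0, 0, 0.2, 0, 0, 0], [85, 0, 0, 0.2, 0, 0, 0]]

```text
clock: 15.6
position: [684.6, 95.4, 60.2]
ee_rot: [-0.667, 0.745, -0.0, 0.0]
contact_force: [0.6, -0.4, 0.1]
gripper_width: 85.0
grasp_force: 0.0
```

>>> servo_tool:
  rows:
    - [[85, 0, 0, -5, 0, 0, 0], [85, 0, 0, -20, 0, 0, 0], [85, 0, 0, -40, 0, 0, 0], [85, 0, 0, -60, 0, 0, 0], [85, 0, 0, -85, 0, 0, 0], [85, 0, 0, -110, 0, 0, 0], [85, 0, 0, -130, 0, 0, 0], [85, 0, 30, -140, 0, 0, 0], [85, 0, 70, -140, 0, 0, 0], [85, 0, 110, -140, 0, 0, 0]]

```text
clock: 16.85
position: [574.5, 107.6, 201.7]
ee_rot: [-0.667, 0.745, -0.0, 0.001]
contact_force: [0.3, 0.8, -0.7]
gripper_width: 84.7
grasp_force: 0.0
```

>>> servo_tool:
  rows:
    - [[85, 40, 30, 0, 0, 0, 0], [85, 80, 60, 0, 0, 0, 0], [85, 120, 90, 0, 0, 0, 0], [85, 160, 100, 0, 0, 0, 0], [85, 200, 100, 0, 0, 0, 0], [85, 230, 100, 0, 0, 0, 0], [85, 230, 100, 0, 0, 0, 0], [85, 230, 100, 0, 0, 0, 0]]

```text
clock: 17.85
position: [450.7, -109.8, 201.0]
ee_rot: [-0.667, 0.745, -0.0, 0.001]
contact_force: [-0.5, 0.4, -0.3]
gripper_width: 84.8
grasp_force: 0.0
```

Run:
```python
from h import *
a=snap("top","pics/t5.png");b=snap("side","pics/s5.png")
A=cv2.resize(a[110:300,220:400],(480,507),interpolation=2);B=cv2.resize(b[170:320,180:380],(480,360),interpolation=2)
o=np.zeros((507,960,3),np.uint8);o[:,:480]=A;o[:360,480:]=B
cv2.imwrite("pics/c6.png",cv2.resize(cv2.cvtColor(o,4),(800,422)))
```

```text
(no output)
```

View pics/c6.png

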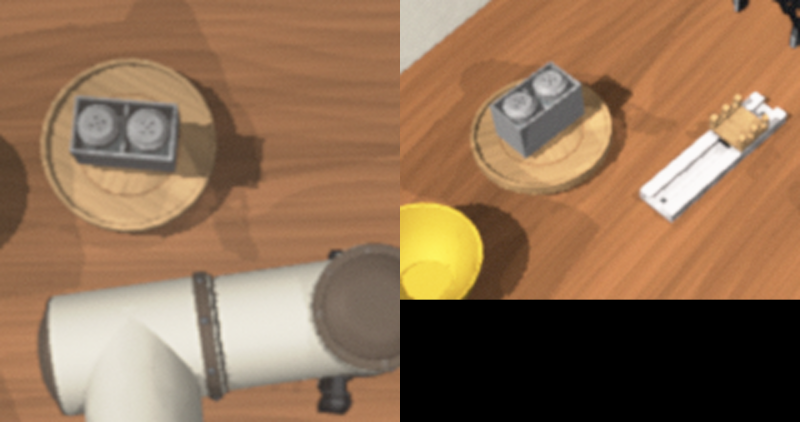

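The caddy stands upright on the Susan, with tub corners at (77,97), (178,107), (175,172) and (72,163). Both shakers are in it, and the rest is still on the rail. I'll check the centring and hand in if it's good.

Run:
```python
from h import *
k=480/180*800/960
p=np.mean([ray("top",220+u/k-.4,110+v/k-.4,105) for u,v in[(77,97),(178,107),(175,172),(72,163)]],0);print(p)
if np.hypot(p[0]-684.5,p[1]-95.5)<6: print(arm.job_done())
```

```text
[677.08287712  92.21167188 105.        ]
```

Run:
```python
from h import *
k=480/180*800/960
t=lambda u,v,z:ray("top",220+u/k-.4,110+v/k-.4,z)
s=lambda u,v,z:ray("side",180+(u-400)/2-.4,170+v/2-.4,z)
print("caps top",t(122.5,127.5,114),"side",s(534.5,93,114))
for n,X in(("top",[684.5,95.5,105]),("side",[684.5,95.5,105])):
    p=proj(n,np.array(X)); print(n,p)
a=cv2.imread("pics/t5.png")[140:200,240:320];b=cv2.imread("pics/s5.png")[190:270,210:300]
cv2.imwrite("pics/c7.png",np.hstack([cv2.resize(a,(480,360),interpolation=2),cv2.resize(b[:72,:64],(320,360),interpolation=2)]))
```

```text
caps top [682.74551827  94.33481954 114.        ] side [681.28819254  97.17549205 114.        ]
top [274.60936285 167.1811733 ]
side [246.80020287 217.30040043]
```

View pics/c7.png

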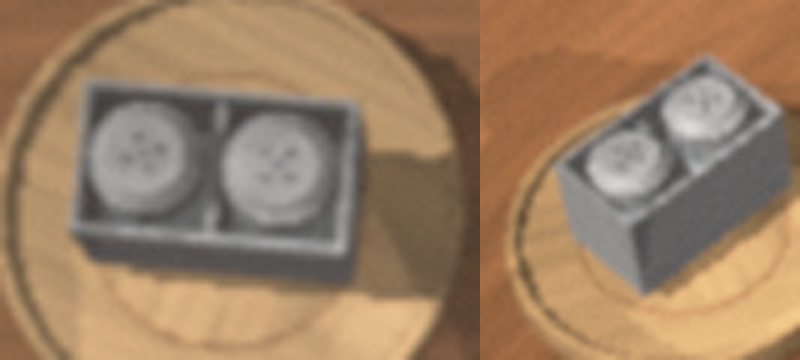

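Here the tub's rim corners are (88,82), (358,103), (345,248) and (75,228). That puts the centre at pixel (275.7,167.1) against an expected (274.6,167.2), so it is about 2 mm off the middle. My earlier reading had included the tub's side wall. I'm handing it in.

```bash
python3 -c "
from bench import arm
print(arm.job_done())"
```

```text
the job is handed in; nothing more can be done
None
```

The caddy stands upright about 2 mm from the middle of the lazy Susan with both shakers in it, the utensil rest is still on the rail, the arm touched nothing else that I could see, and the job was handed in at about 18 s.

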